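# Gauge a printed stepped block in the bench caliper

### The job

Take the stepped printed block off the sloped drain rack and lay it gently, flat on its underside and lengthwise, on the bed of the bench caliper between the two jaws, and let go of it. Then slide the moving jaw shut on it until the dial needle stands between the two bold marks, never driving the needle to the end of its scale, and leave the jaw closed on the block with the needle between the marks. Leave the forked printed part on the rack and do not knock over the bottle or the jar.

Things in the scene. Friction and masses are not known exactly. Their poses are not given: they have to be found in the camera images.
- block: stepped block, grey printed resin, 0.13 kg: 100 long (own x), 36 wide (own y); 34 high from x=-50 to +15, only 16 high from +15 to +50. Origin: centre of the underside, z out of its top. It starts in either lane of the rack, on the 27 degree slope, length up the slope, tall end against the lip, so its z axis leans 27 degrees from vertical.
- fork: the other printed part, same grey: 100 long (own x), 36 wide, a 14 thick base with two 26 tall upright ears at its ends. Origin: centre of the underside. It lies in the rack's other lane; leave it there.
- rack: fixed steel drain rack on a white 170 (x) x 260 (y) drip tray, origin under its centre on the table. A plate 240 wide, 150 long slopes 27 degrees, low side to -x (facing the robot); at its foot, 65 in front of the origin and 35 above the table, runs a lip 8 proud of the plate. Lane centres y=-55 and +55.
- gauge: fixed bench caliper, grey base 110 (x) x 370 (y), origin under its centre on the table. Aluminium bed along y, 60 wide, top 30 above the table. Moving jaw on the -y side; spring anvil on the +y side before a grey housing (y=115 to 175, 78 high) that carries the dial (top at 91). Jaw plates are 44 wide and reach 64 above the table.
- jaw (a joint): travel of the moving jaw (m) along the caliper's +y towards the anvil: 0 fully open (170 mm between jaw faces), at most 0.100 (70 mm between the faces). Sliding friction about 5 N; it stays where it is left. The 100 mm block touches both jaws at about 0.070.
- jaw_grip (a point): middle of the gripping part of the moving jaw's black upright fin: 16 thick along the slide (own y), 30 wide (own x), its top 18 above this point; the dark carriage below the fin tops out 35 below this point. The fin's centre lies 40 behind the jaw's face.
- jaw_face (a point): centre of the moving jaw's face at the height of the bed's top; axes as the caliper's.
- anvil_face (a point): centre of the spring anvil's face at the height of the bed's top; axes as the caliper's. The anvil gives up to 12 mm towards +y against a spring of 0.4 N/mm and moves the needle.
- needle (a joint): angle of the dial needle (rad), 0 at rest pointing to the caliper's -x, turning clockwise from above by 0.2 rad per mm the anvil is pressed. The two bold marks are at 0.55 and 1.5; the scale ends at 2.4.
- dial (a point): centre of the dial's face, white, 64 across, facing up, with two bold black marks and a black needle.
- bottle: black resin bottle, 72 across, 190 tall, standing; origin at the centre of its underside.
- jar: clear jar, 60 across, 70 tall, standing; origin at the centre of its underside.
There are look-alikes about, which are no part of the job. What is shaped like the block but orange, pink or purple is not meant.

How it is judged (in metres and radians):
On the way, in this order (a step that is already met when the one before it is completed fails the run):
1. the stepped block lies flat and lengthwise on the bed between the jaws, let go, the anvil not yet pressed (z of block in the frame of gauge between 0.027 and 0.034 m and angle between block's own z axis and vertical below 0.08 rad and x of block in the frame of gauge between -0.022 and 0.022 m and angle between the x axis of block and the y axis of gauge, either way round below 0.2 rad and y of block in the frame of gauge between -0.06 and 0.06 m and contact force between the fingers and block below 0.1 N and value of joint needle below 0.3 rad and linear speed of block below 0.02 m/s), for 0.2 s.
2. the jaw is shut on the block and the needle stands between the marks (z of block in the frame of gauge between 0.027 and 0.034 m and angle between block's own z axis and vertical below 0.08 rad and x of block in the frame of gauge between -0.022 and 0.022 m and angle between the x axis of block and the y axis of gauge, either way round below 0.2 rad and angle between the x axis of block and the y axis of gauge, either way round below 0.06 rad and value of joint needle between 0.45 and 1.65 rad), for 0.3 s.
At the end, for the whole second after the job is handed in: Block flat (4.5 deg), within 22 mm of the bed's centre line and 3.5 deg of lengthwise, at rest, let go, touching both jaws (faces 96-104 mm apart, block centre 46.5-53.5 mm from the anvil face), needle at 0.45-1.65 rad, jaw at rest; forked part within 20 mm of its start (all of step 2 and y of block in the frame of gauge between -0.06 and 0.06 m and contact force between the fingers and block below 0.1 N and horizontal distance between jaw_face and anvil_face between 0.096 and 0.104 m and y of block in the frame of anvil_face between -0.0535 and -0.0465 m and linear speed of block below 0.01 m/s and velocity of joint jaw below 0.005 m/s and distance of fork from where it was at the start of the episode below 0.02 m).
It fails at once if the needle is driven to the end of its scale (over 2.2 rad) (value of joint needle above 2.2 rad).
It fails at once if the block is dropped (falls free faster than 0.6 m/s, a drop of about 18 mm) (contact force between the fingers and block below 0.1 N and linear speed of block above 0.6 m/s).
It fails at once if the block is rammed on the caliper (over 80 N) (contact force between block and gauge above 80 N).
It fails at once if the forked part is taken off its place (over 30 mm) (distance of fork from where it was at the start of the episode above 0.03 m).
It fails at once if the bottle or the jar is knocked over (angle between any of bottle, jar's own z axis and vertical above 0.5 rad).
It also fails if it takes over 58 s, if anything falls off the work surface, if the arm or the gripper's body presses on something with over 40 N, if the wrist force passes 120 N, or if a joint passes its speed limit or range.

### The arm

A 6-joint arm with a two-finger parallel gripper is mounted at the origin on the work surface. World frame = base frame: x ahead of the robot, y to its left, z up, the work surface at z = 0. Lengths are in m, angles in degrees, forces in N, time in s.
With the tool pointing down it reaches from about 0.375 to 0.975 m from the base axis. Payload 3.8 kg.
Tool frame: the origin (TCP) lies at the very end of the fingers, on their centre line; the grasp point (between the pads) lies 19 mm behind it (tcp_to_grasp is the distance from the TCP to the grasp point, in m); z points along the fingers, y is the direction in which the jaws open and shut (so a half turn about z gives the same grasp; the last joint's range is limited). The gripper opens to 88 mm and grips with 3 to 60 N. Pads are 18 mm wide; open, the fingers measure 123 mm over their backs; the gripper's body (75 mm by 187 mm) begins 45 mm behind the grasp point.
Start: joints at [-66.457, 15.12, 91.902, -0, 72.978, -2.114], TCP at [0.292, -0.608, 0.239] pointing down, gripper open.
Joint ranges: [-150.88, 150.88], [-54.13, 125.18], [17.81, 147.31], [-75.09, 255.09], [0, 152.58], [-146.25, 146.25]. Speed limits (degrees/s): [147.25, 147.25, 180, 180, 180, 180].

### API

Orientations are given as [roll, pitch, yaw] about the fixed x, y, z axes, in that order (R = Rz(yaw) Ry(pitch) Rx(roll)).
In Python, from station import * gives the robot as it stands. The module is installed in compiled form; this text tells all that it offers.
- The arm moves only by the tool carry_out, never from a script. Its arguments are lists of equal length, an entry for each row: "travel": the shift along the tool's x, y, z in cm, a list of three; "twist": the turn, a rotation vector about the tool's x, y, z in rad, a list of three; "grip": the opening, from 0 (shut) to 1 (fully open). A call has 1 to 10 rows; each row is the pose to reach, as a shift and turn from the pose commanded when the call began, along the tool's axes at that moment; what a row does not reach only later rows make up. A row lasts 1/10 s, in which the tool goes at most 50 mm and 8.59 degrees, less where a joint would pass 70% of its speed; a pose out of reach is approached as far as the arm can. A call with a gripper value outside its range is refused whole. The fingers move at their own pace and stop on an object; "newtons" is the grip in N (left out, the last holds). Time passes only in rows, so rows that repeat a pose let the fingers close. It gives the time, the measured TCP pose, the force and the opening at its end, in the units of the state.
- get_state(): the state, without advancing time (a new reading comes with each control period).
- get_image(name): name is "scene" or "top"; returns the picture (480x640x3 uint8, blue, green, red); there is no depth.
- camera_info(name): a dict with "fx", "fy", "cx", "cy" (pixels), "R" (3x3) and "t" (3): a world point X has camera coordinates R X + t. Camera axes: x right, y down, z forward; pixel columns grow to the right and rows downward; lengths in m; the calibration is good to about 2 mm. A picture is of the moment at which its call begins. camera_info takes no time and is no camera call.
- job_done(): hands the job in, once; it reports no verdict.
The state is a dict: "time": time; "joints": joint angles; "qvel": joint speeds; "joint_torque": joint torques, N m; "ee_pos": TCP position; "orientation": TCP orientation; "wrist_force": force on the tool from outside, world axes, zero at the start; "torque": the same for the moment, N m; "finger_gap": finger opening in m.
Only numpy, scipy, OpenCV 4.12 (cv2) and the standard library are available. Lean on these libraries where they do the work, as an engineer would, in place of code of your own. Each camera call takes 0.05 s, during which the arm holds its last target. There are 200 camera calls.

## Working session

There is one attempt and no reset: what is moved stays moved. The work goes in short steps, Python scripts to look and compute and a tool call to move; the robot and the scene stay as the last step left them, time stands still between calls to the robot, and variables do not carry over. Pictures are saved under pics/ and viewed, about 8 in all and at most 12, crops included, and the job is handed in when it is done.

Besides the shell and the picture viewer there is one more tool, called after "Call:" as name(argument=value, ...) on one line, values as JSON. carry_out: Moves the arm, as the interface text tells. Its arguments: {"type":"object","properties":{"travel":{"type":"array"},"twist":{"type":"array"},"grip":{"type":"array"},"newtons":{"type":"number"}},"required":["travel","twist","grip"]}

```bash
mkdir -p pics; python3 - <<'E'
from station import *
import cv2
for n in("scene","top"):
    cv2.imwrite(f"pics/{n}0.png",get_image(n)); c=camera_info(n); print(n,c)
print(get_state())
E
```

```text
scene {'fx': 433.92993266167946, 'fy': 433.92993266167946, 'cx': 317.9041648939712, 'cy': 241.36532202099693, 'R': array([[-4.88378968e-02,  9.98806620e-01,  4.42612254e-04],
       [ 7.95130219e-01,  3.91470623e-02, -6.05173894e-01],
       [-6.04469019e-01, -2.92034858e-02, -7.96093187e-01]]), 't': array([-0.06037519, -0.42836642,  1.33092628])}
top {'fx': 621.2459143887789, 'fy': 621.2459143887789, 'cx': 304.6467816396006, 'cy': 238.52896579535042, 'R': array([[-0.00627009, -0.99997164,  0.004173  ],
       [-0.99316381,  0.00574087, -0.11658769],
       [ 0.11656043, -0.00487549, -0.99317163]]), 't': array([0.10785363, 0.58401767, 1.45990491])}
{'time': 0.1, 'joints': array([-6.64579666e+01,  1.51659015e+01,  9.19724872e+01, -2.02450420e-03,
        7.29792158e+01, -2.11271180e+00]), 'qvel': array([ 0.08057742, -0.16002436, -0.14767798, -0.1856627 , -0.09235991,
        0.03013915]), 'joint_torque': array([ 8.92351327e-04, -5.03617644e+01, -3.58071506e+01,  7.31570064e-02,
        2.33294663e-02, -5.45641944e-05]), 'ee_pos': array([ 0.29198493, -0.60786309,  0.23750895]), 'orientation': array([-1.79882404e+02, -2.40224641e-03,  2.56553374e+01]), 'wrist_force': array([-0.42652097, -0.70281048, -0.90071067]), 'torque': array([ 0.00605797, -0.03961479,  0.00385925]), 'finger_gap': 0.08846824868013002}
```

View pics/scene0.png

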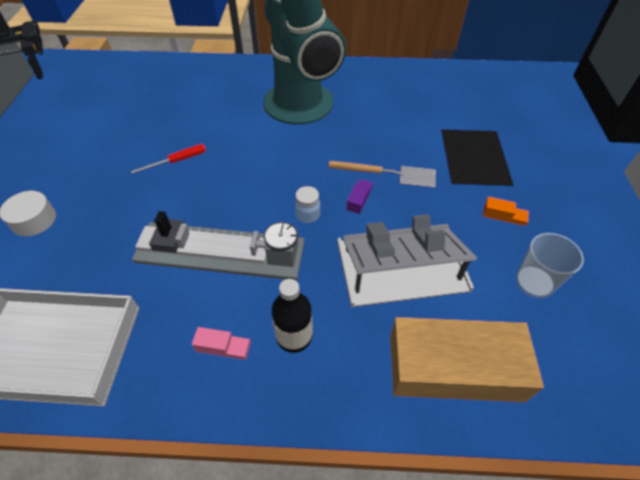

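View pics/top0.png

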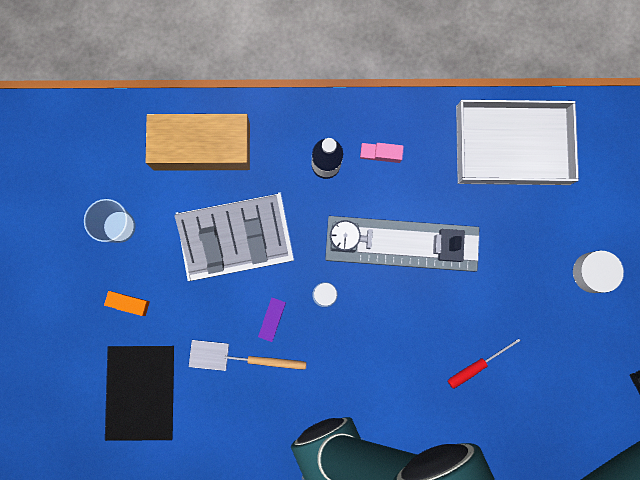

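```bash
cat > h.py <<'E'
import cv2,numpy as np
from station import *
def ray(n,px,z):
    c=camera_info(n);R=np.array(c["R"]);t=np.array(c["t"])
    o=-R.T@t; d=R.T@np.array([(px[0]-c["cx"])/c["fx"],(px[1]-c["cy"])/c["fy"],1])
    return o+d*(z-o[2])/d[2]
def proj(n,X):
    c=camera_info(n);p=np.array(c["R"])@np.array(X)+c["t"];return np.array([c["fx"]*p[0]/p[2]+c["cx"],c["fy"]*p[1]/p[2]+c["cy"]])
E
python3 - <<'E'
from h import *
t=cv2.imread("pics/top0.png");s=cv2.imread("pics/scene0.png")
a=cv2.resize(t[185:290,170:300],None,fx=3.07,fy=3.07,interpolation=2);a=cv2.resize(a,(400,323))
b=cv2.resize(s[205:310,330:480],(400,280),interpolation=2)
g=cv2.resize(t[205:280,320:485],(800,364),interpolation=2)[:, :]
g=cv2.resize(t[210:277,322:483],(640,266),interpolation=2)
o=np.zeros((600,800,3),np.uint8);o[:323,:400]=a;o[:280,400:]=b;o[330:596,:640]=g
cv2.imwrite("pics/c1.png",o)
hsv=cv2.cvtColor(t,cv2.COLOR_BGR2HSV)
m=((hsv[...,1]<110)&(np.arange(480)[:,None]>100)).astype(np.uint8)*255
cs,_=cv2.findContours(m,0,2)
for c in cs:
    if cv2.contourArea(c)>300:
        r=cv2.minAreaRect(c);bx=cv2.boxPoints(r)
        print(np.round(r[0]),np.round(r[1],1),r[2]);
        if 100<r[0][0]<500 and 190<r[0][1]<310: print(np.array([[*p,*ray("top",p,0)[:2]] for p in bx]).round(3))
E
```

```text
[435. 462.] [30.3 84.9] 68.19859313964844
[320. 430.] [14.8 58.6] 63.43495178222656
[139. 393.] [67.1 95.1] 1.023030161857605
[220. 356.] [60.1 27.3] 5.90614128112793
[324. 294.] [23. 23.] 90.0
[[3.13e+02 2.83e+02 4.79e-01 8.40e-02]
 [3.36e+02 2.83e+02 4.79e-01 2.80e-02]
 [3.36e+02 3.06e+02 4.23e-01 2.90e-02]
 [3.13e+02 3.06e+02 4.24e-01 8.50e-02]]
[598. 271.] [42. 50.] 90.0
[402. 243.] [152.5  45. ] 4.184916019439697
[[ 3.24721e+02  2.60150e+02  5.35000e-01  5.50000e-02]
 [ 3.28001e+02  2.15317e+02  6.46000e-01  4.60000e-02]
 [ 4.80089e+02  2.26446e+02  6.16000e-01 -3.29000e-01]
 [ 4.76809e+02  2.71279e+02  5.06000e-01 -3.17000e-01]]
[109. 220.] [42. 50.] 90.0
[[ 84.    199.      0.69    0.65 ]
 [134.    199.      0.69    0.526]
 [134.    241.      0.585   0.523]
 [ 84.    241.      0.586   0.646]]
[234. 236.] [ 69.8 108.4] 78.90628051757812
[[1.73734e+02 2.12444e+02 6.55000e-01 4.27000e-01]
 [2.80134e+02 1.91582e+02 7.06000e-01 1.64000e-01]
 [2.93566e+02 2.60085e+02 5.36000e-01 1.32000e-01]
 [1.87166e+02 2.80948e+02 4.86000e-01 3.91000e-01]]
[389. 150.] [26.6 13.9] 6.34019136428833
[517. 142.] [ 83. 122.] 90.0
```

View pics/c1.png

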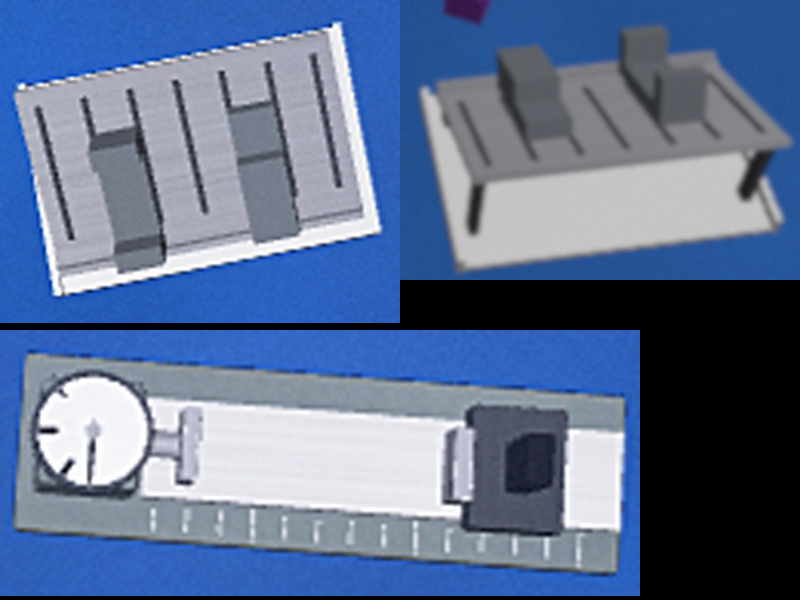

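```bash
cat >> h.py <<'E'
from scipy.spatial.transform import Rotation as Ro
def Z(y):return Ro.from_euler('z',y,degrees=True)
rackp=np.array([.596,.2785,0]);RY=10.9
def blk(p):return rackp+Z(RY).apply(np.array([-.065,-.055,.035])+Ro.from_euler('y',-27,degrees=True).apply(np.array(p)+[.05,0,0]))
E
python3 - <<'E'
from h import *
c=camera_info("top");print("cam",-np.array(c["R"]).T@c["t"])
for nm,p in dict(far_l=(.05,.018,.016),far_r=(.05,-.018,.016),step_l=(.015,.018,.034),step_r=(.015,-.018,.034),near_l=(-.05,.018,.034),near_r=(-.05,-.018,.034)).items():
    q=proj("top",blk(p)); print(nm,((q-[170,185])*3.077).round(),"scene crop",((proj("scene",blk(p))-[330,205])*2.667).round())
bx=[[324.7,260.15],[328,215.3],[480.1,226.4],[476.8,271.3]]
for z in(.01,.015,.02):
    P=np.array([ray("top",p,z) for p in bx]);d=P[1]-P[2];d2=P[0]-P[3]
    print(z,P.mean(0),np.linalg.norm(d),np.linalg.norm(P[0]-P[1]),[np.degrees(np.arctan2(-v[0],v[1])) for v in(d,d2)])
    if z==.015:G=P.mean(0)*[1,1,0]
gy=-4.5
def gc(x,y,z):
    p=ray("top",(322+x/3.975,210+(y-330)/3.97),z);return Z(-gy).apply(p-G).round(4)
for n,a in dict(anv_t=(203,408,.064),anv_b=(195,484,.064),jaw_t=(458,428,.064),jaw_b=(454,500,.064),bed1=(150,397,.03),bed2=(622,433,.03),bed3=(140,497,.03),bed4=(618,530,.03),dial=(93,430,.091),fin=(528,460,.1)).items():print(n,gc(*a))
E
```

```text
cam [0.41053432 0.11161555 1.51757535]
far_l [227. 110.] scene crop [172. 119.]
far_r [274. 101.] scene crop [126. 124.]
step_l [236. 161.] scene crop [160.  78.]
step_r [284. 152.] scene crop [114.  83.]
near_l [254. 240.] scene crop [138.  46.]
near_r [300. 231.] scene crop [95. 50.]
0.01 [ 0.5746242  -0.13442473  0.01      ] 0.3738739939428549 0.11072209156711543 [np.float64(-4.543909577346294), np.float64(-4.544506799178802)]
0.015 [ 0.57407998 -0.13360872  0.015     ] 0.37263400950836756 0.11035487247105243 [np.float64(-4.543909577346276), np.float64(-4.544506799178805)]
0.02 [ 0.57353576 -0.13279271  0.02      ] 0.37139402507388014 0.10998765337498964 [np.float64(-4.543909577346294), np.float64(-4.5445067991788095)]
anv_t [0.0211 0.0783 0.064 ]
anv_b [-0.0245  0.0803  0.064 ]
jaw_t [ 0.0202 -0.0734  0.064 ]
jaw_b [-0.0229 -0.0731  0.064 ]
bed1 [0.0303 0.1073 0.03  ]
bed2 [ 0.0291 -0.1802  0.03  ]
bed3 [-0.0312  0.1095  0.03  ]
bed4 [-0.0302 -0.1801  0.03  ]
dial [-0.0002  0.1443  0.091 ]
fin [-0.0005 -0.1072  0.1   ]
```

```bash
cat >> h.py <<'E'
X180=Ro.from_euler('x',180,degrees=True)
RB=Z(RY)*Ro.from_euler('y',-27,degrees=True)*X180
def gW(p,G=np.array([.5741,-.1336,0]),gy=-4.55):return G+Z(gy).apply(p)
RG=Z(-4.55+90)*X180
def go(p,R,cur=None):
    s=get_state();c=(np.array(s["ee_pos"]),Ro.from_euler('xyz',s["orientation"],degrees=True)) if cur is None else cur
    print("travel cm",(c[1].inv().apply(np.array(p)-c[0])*100).round(2),"twist",(c[1].inv()*R).as_rotvec().round(3),"| now",s["time"],c[0].round(4),"F",np.round(s["wrist_force"],1),"gap",round(s["finger_gap"],4))
    return (np.array(p),R)
E
python3 - <<'E'
from h import *
a=go([.58,-.2,.40],Z(11)*X180)
b=go(blk((-.010,0,.105)),RB,a)
go(blk((-.010,0,.005)),RB,b); print(b[0],blk((-.01,0,.005)))
go(b[0],RB)
E
```

```text
travel cm [ 43.62 -24.33 -16.2 ] twist [-0.002  0.     0.256] | now 0.1 [ 0.292  -0.6079  0.2375] F [-0.4 -0.7 -0.9] gap 0.0885
travel cm [  2.99 -41.18  25.33] twist [-0.     0.471  0.002] | now 0.1 [ 0.58 -0.2   0.4 ] F [-0.4 -0.7 -0.9] gap 0.0885
travel cm [ 0. -0. 10.] twist [0. 0. 0.] | now 0.1 [0.5308 0.2099 0.1467] F [-0.4 -0.7 -0.9] gap 0.0885
[0.53076121 0.20992649 0.14671531] [0.5753412  0.21851124 0.05761465]
travel cm [ 56.93 -63.36   9.21] twist [-0.063  0.469  0.252] | now 0.1 [ 0.292  -0.6079  0.2375] F [-0.4 -0.7 -0.9] gap 0.0885
```

Call:
carry_out(travel=[[43.6,-24.3,-16.2],[43.6,-24.3,-16.2],[43.6,-24.3,-16.2],[43.6,-24.3,-16.2],[43.6,-24.3,-16.2],[43.6,-24.3,-16.2],[43.6,-24.3,-16.2],[43.6,-24.3,-16.2],[43.6,-24.3,-16.2],[43.6,-24.3,-16.2]], twist=[[0,0,0.256],[0,0,0.256],[0,0,0.256],[0,0,0.256],[0,0,0.256],[0,0,0.256],[0,0,0.256],[0,0,0.256],[0,0,0.256],[0,0,0.256]], grip=[0.75,0.75,0.75,0.75,0.75,0.75,0.75,0.75,0.75,0.75], newtons=20)

```text
time: 1.1
ee_pos: [0.567, -0.218, 0.3932]
orientation: [-180.0, 0.0, 11.0]
wrist_force: [0.7, -0.3, -0.3]
finger_gap: 0.0661
```

```bash
python3 - <<'E'
from h import *
go([.58,-.2,.40],Z(11)*X180)
go(blk((-.010,0,.105)),RB)
E
```

```text
travel cm [ 1.62 -1.52 -0.68] twist [-0.     0.001 -0.   ] | now 1.1 [ 0.567  -0.218   0.3932] F [ 0.7 -0.3 -0.3] gap 0.0661
travel cm [  4.61 -42.69  24.66] twist [-0.001  0.472  0.001] | now 1.1 [ 0.567  -0.218   0.3932] F [ 0.7 -0.3 -0.3] gap 0.0661
```

Call:
carry_out(travel=[[4.6,-42.7,24.7],[4.6,-42.7,24.7],[4.6,-42.7,24.7],[4.6,-42.7,24.7],[4.6,-42.7,24.7],[4.6,-42.7,24.7],[4.6,-42.7,24.7],[4.6,-42.7,24.7],[4.6,-42.7,24.7],[4.6,-42.7,24.7]], twist=[[0,0.472,0],[0,0.472,0],[0,0.472,0],[0,0.472,0],[0,0.472,0],[0,0.472,0],[0,0.472,0],[0,0.472,0],[0,0.472,0],[0,0.472,0]], grip=[0.75,0.75,0.75,0.75,0.75,0.75,0.75,0.75,0.75,0.75])

```text
time: 2.1
ee_pos: [0.529, 0.2099, 0.1447]
orientation: [-180.0, -27.0, 11.0]
wrist_force: [0.7, -0.7, -0.6]
finger_gap: 0.0664
```

Call:
carry_out(travel=[[0,0,0],[0,0,0],[0,0,0],[0,0,0]], twist=[[0,0,0],[0,0,0],[0,0,0],[0,0,0]], grip=[0.75,0.75,0.75,0.75])

```text
time: 2.5
ee_pos: [0.5313, 0.207, 0.1474]
orientation: [-180.0, -27.2, 10.9]
wrist_force: [-0.2, 0.0, -0.6]
finger_gap: 0.0659
```

```bash
python3 - <<'E'
from h import *
go(blk((-.010,0,.105)),RB)
go(blk((-.010,0,.005)),RB)
E
```

```text
travel cm [-0.02 -0.3   0.06] twist [-0.    -0.003 -0.001] | now 2.5 [0.5313 0.207  0.1474] F [-0.2  0.  -0.6] gap 0.0659
travel cm [-0.05 -0.3  10.06] twist [-0.    -0.003 -0.001] | now 2.5 [0.5313 0.207  0.1474] F [-0.2  0.  -0.6] gap 0.0659
```

Call:
carry_out(travel=[[0,-0.3,2.5],[0,-0.3,5],[0,-0.3,7],[0,-0.3,8.5],[0,-0.3,9.5],[0,-0.3,10],[0,-0.3,10],[0,-0.3,10]], twist=[[0,0,0],[0,0,0],[0,0,0],[0,0,0],[0,0,0],[0,0,0],[0,0,0],[0,0,0]], grip=[0.75,0.75,0.75,0.75,0.75,0.75,0.75,0.75])

```text
time: 3.3
ee_pos: [0.5748, 0.2195, 0.0578]
orientation: [-180.0, -27.1, 11.0]
wrist_force: [0.7, 0.1, 0.2]
finger_gap: 0.0664
```

```bash
python3 - <<'E'
from h import *
go(blk((-.010,0,.005)),RB)
t=get_image("top");s=get_image("scene")
o=np.zeros((320,800,3),np.uint8);o[:,:400]=cv2.resize(t[180:290,165:302],(400,320),interpolation=2);o[:,400:]=cv2.resize(s[195:315,330:480],(400,320),interpolation=2)
cv2.imwrite("pics/c2.png",o)
E
```

```text
travel cm [0.03 0.1  0.03] twist [-0.001 -0.002  0.001] | now 3.3 [0.5748 0.2195 0.0578] F [0.7 0.1 0.2] gap 0.0664
```

View pics/c2.png

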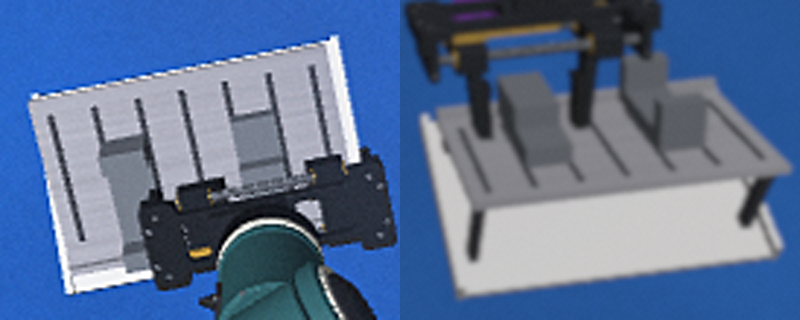

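The picture shows the fingers straddling the block: the left finger is at crop (482,115), the right at (580,105), and the block lies between. The fork is untouched at (665,100). I'll close the gripper, then lift along the slope normal.

Call:
carry_out(travel=[[0,0,0],[0,0,0],[0,0,0],[0,0,0],[0,0,0],[0,0,0],[0,0,0],[0,0,0]], twist=[[0,0,0],[0,0,0],[0,0,0],[0,0,0],[0,0,0],[0,0,0],[0,0,0],[0,0,0]], grip=[0.2,0.2,0.2,0.2,0.2,0.2,0.2,0.2], newtons=25)

```text
time: 4.2
ee_pos: [0.5743, 0.2197, 0.0571]
orientation: [-180.0, -27.0, 11.0]
wrist_force: [-1.6, 0.2, 3.3]
finger_gap: 0.0355
```

Call:
carry_out(travel=[[0,0,-1],[0,0,-2.5],[0,0,-5],[0,0,-8],[0,0,-11],[0,0,-14],[0,0,-17],[0,0,-20],[0,0,-20],[0,0,-20]], twist=[[0,0,0],[0,0,0],[0,0,0],[0,0,0],[0,0,0],[0,0,0],[0,0,0],[0,0,0],[0,0,0],[0,0,0]], grip=[0.2,0.2,0.2,0.2,0.2,0.2,0.2,0.2,0.2,0.2])

```text
time: 5.2
ee_pos: [0.4848, 0.2023, 0.2354]
orientation: [-180.0, -27.1, 11.0]
wrist_force: [-0.6, 0.1, -0.7]
finger_gap: 0.0354
```

```bash
python3 - <<'E'
from h import *
a=go([.56,.0,.30],Z(45)*X180)
go(gW([0,.005,.20]),RG)
E
```

```text
travel cm [ 6.08 21.29 -4.16] twist [ 0.14  -0.459 -0.582] | now 5.2 [0.4848 0.2023 0.2354] F [-0.6  0.1 -0.7] gap 0.0354
travel cm [ 0.61 34.2   4.27] twist [ 0.307 -0.404 -1.274] | now 5.2 [0.4848 0.2023 0.2354] F [-0.6  0.1 -0.7] gap 0.0354
```

Call:
carry_out(travel=[[0.6,34.2,4.3],[0.6,34.2,4.3],[0.6,34.2,4.3],[0.6,34.2,4.3],[0.6,34.2,4.3],[0.6,34.2,4.3],[0.6,34.2,4.3],[0.6,34.2,4.3],[0.6,34.2,4.3],[0.6,34.2,4.3]], twist=[[0.307,-0.404,-1.274],[0.307,-0.404,-1.274],[0.307,-0.404,-1.274],[0.307,-0.404,-1.274],[0.307,-0.404,-1.274],[0.307,-0.404,-1.274],[0.307,-0.404,-1.274],[0.307,-0.404,-1.274],[0.307,-0.404,-1.274],[0.307,-0.404,-1.274]], grip=[0.2,0.2,0.2,0.2,0.2,0.2,0.2,0.2,0.2,0.2])

```text
time: 6.2
ee_pos: [0.5745, -0.1335, 0.1955]
orientation: [178.7, -2.2, 78.0]
wrist_force: [-0.1, 0.8, -1.6]
finger_gap: 0.0359
```

Call:
carry_out(travel=[[0,0,0],[0,0,0],[0,0,0],[0,0,0],[0,0,0]], twist=[[0,0,0],[0,0,0],[0,0,0],[0,0,0],[0,0,0]], grip=[0.2,0.2,0.2,0.2,0.2])

```text
time: 6.7
ee_pos: [0.5743, -0.1282, 0.1998]
orientation: [178.3, -2.3, 78.0]
wrist_force: [0.1, 0.1, -1.6]
finger_gap: 0.0361
```

```bash
python3 - <<'E'
from h import *
go(gW([0,.005,.20]),RG)
go(gW([0,.005,.10]),RG)
t=get_image("top");s=get_image("scene")
o=np.zeros((300,800,3),np.uint8);o[:,:400]=cv2.resize(t[195:290,320:485],(400,300),interpolation=2);o[:,400:]=cv2.resize(s[155:285,130:310],(400,300),interpolation=2)
cv2.imwrite("pics/c3.png",o)
E
```

```text
travel cm [-0.04  0.03 -0.02] twist [ 0.032 -0.039 -0.131] | now 6.7 [ 0.5743 -0.1282  0.1998] F [ 0.1  0.1 -1.6] gap 0.0361
travel cm [-0.44 -0.26  9.97] twist [ 0.032 -0.039 -0.131] | now 6.7 [ 0.5743 -0.1282  0.1998] F [ 0.1  0.1 -1.6] gap 0.0361
```

View pics/c3.png

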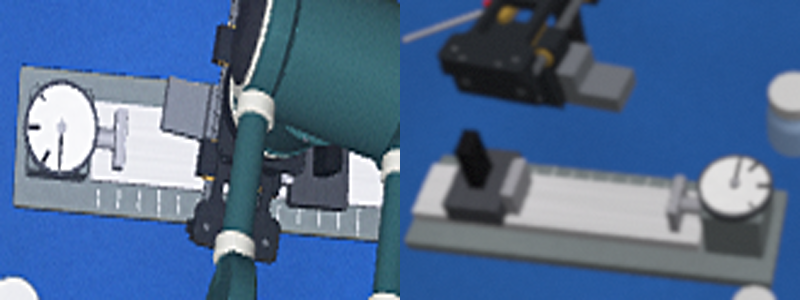

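Call:
carry_out(travel=[[-0.4,-0.3,0],[-0.4,-0.3,2],[-0.4,-0.3,4],[-0.4,-0.3,7],[-0.4,-0.3,10],[-0.4,-0.3,12],[-0.4,-0.3,12],[-0.4,-0.3,12],[-0.4,-0.3,12]], twist=[[0.032,-0.039,-0.131],[0.032,-0.039,-0.131],[0.032,-0.039,-0.131],[0.032,-0.039,-0.131],[0.032,-0.039,-0.131],[0.032,-0.039,-0.131],[0.032,-0.039,-0.131],[0.032,-0.039,-0.131],[0.032,-0.039,-0.131]], grip=[0.2,0.2,0.2,0.2,0.2,0.2,0.2,0.2,0.2])

```text
time: 7.7
ee_pos: [0.5766, -0.1283, 0.0814]
orientation: [179.9, 0.1, 85.4]
wrist_force: [-0.7, -0.6, -0.4]
finger_gap: 0.0359
```

```bash
python3 - <<'E'
from h import *
go(gW([0,.005,.036]),RG)
s=get_image("scene");t=get_image("top")
o=np.zeros((433,800,3),np.uint8);o[:]=0
o[:,:600]=cv2.resize(s[155:285,130:310],(600,433),interpolation=2);cv2.imwrite("pics/c4.png",o[:,:600])
E
```

```text
travel cm [-0.05 -0.22  4.54] twist [ 0.002  0.001 -0.   ] | now 7.7 [ 0.5766 -0.1283  0.0814] F [-0.7 -0.6 -0.4] gap 0.0359
```

View pics/c4.png

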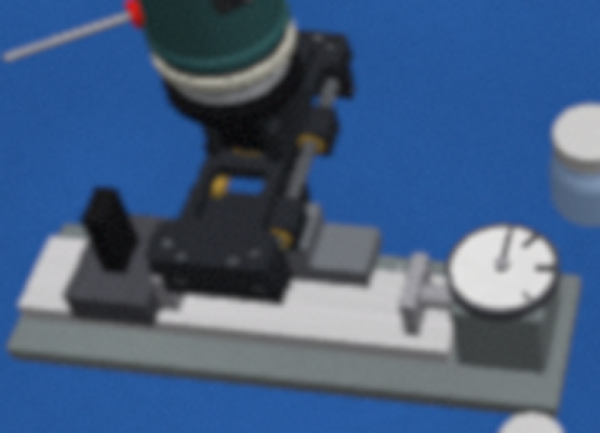

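Call:
carry_out(travel=[[0,-0.2,1.5],[0,-0.2,2.5],[0,-0.2,3.2],[0,-0.2,3.7],[0,-0.2,4.1],[0,-0.2,4.4],[0,-0.2,4.4],[0,-0.2,4.4]], twist=[[0,0,0],[0,0,0],[0,0,0],[0,0,0],[0,0,0],[0,0,0],[0,0,0],[0,0,0]], grip=[0.2,0.2,0.2,0.2,0.2,0.2,0.2,0.2])

```text
time: 8.6
ee_pos: [0.5734, -0.1278, 0.0356]
orientation: [-180.0, 0.0, 85.4]
wrist_force: [-1.1, 0.3, -0.8]
finger_gap: 0.0362
```

```bash
python3 - <<'E'
from h import *
go(gW([0,.005,.035]),RG)
E
```

```text
travel cm [-0.07  0.12  0.06] twist [-0.001  0.001 -0.   ] | now 8.6 [ 0.5734 -0.1278  0.0356] F [-1.1  0.3 -0.8] gap 0.0362
```

Call:
carry_out(travel=[[0,0.1,0.05],[0,0.1,0.1],[0,0.1,0.1],[0,0.1,0.1]], twist=[[0,0,0],[0,0,0],[0,0,0],[0,0,0]], grip=[0.2,0.2,0.2,0.2])

```text
time: 9.0
ee_pos: [0.5743, -0.1279, 0.0346]
orientation: [-179.9, 0.0, 85.4]
wrist_force: [-0.8, -0.3, -1.1]
finger_gap: 0.0363
```

Call:
carry_out(travel=[[0,0,0.05],[0,0,0.1],[0,0,0.1],[0,0,0.1]], twist=[[0,0,0],[0,0,0],[0,0,0],[0,0,0]], grip=[0.2,0.2,0.2,0.2])

```text
time: 9.4
ee_pos: [0.5741, -0.1278, 0.0334]
orientation: [-179.9, 0.0, 85.4]
wrist_force: [0.5, 0.6, -2.6]
finger_gap: 0.0357
```

Call:
carry_out(travel=[[0,0,0.1],[0,0,0.1],[0,0,0.1]], twist=[[0,0,0],[0,0,0],[0,0,0]], grip=[0.2,0.2,0.2])

```text
time: 9.7
ee_pos: [0.5743, -0.1278, 0.0331]
orientation: [-179.9, 0.0, 85.4]
wrist_force: [-2.3, 0.7, 6.2]
finger_gap: 0.0359
```

Call:
carry_out(travel=[[0,0,0],[0,0,0],[0,0,0],[0,0,0],[0,0,0],[0,0,0]], twist=[[0,0,0],[0,0,0],[0,0,0],[0,0,0],[0,0,0],[0,0,0]], grip=[0.5,0.6,0.65,0.65,0.65,0.65])

```text
time: 10.3
ee_pos: [0.5742, -0.1278, 0.0324]
orientation: [-179.9, 0.0, 85.4]
wrist_force: [-0.3, -1.0, 0.2]
finger_gap: 0.0571
```

Call:
carry_out(travel=[[0,0,-2],[0,0,-5],[0,0,-9],[0,0,-13],[0,0,-17],[0,4,-20],[0,8,-20],[0,12,-20],[0,16,-20],[0,16,-20]], twist=[[0,0,0],[0,0,0],[0,0,0],[0,0,0],[0,0,0],[0,0,0],[0,0,0],[0,0,0],[0,0,0],[0,0,0]], grip=[0.65,0.65,0.65,0.65,0.65,0.65,0.65,0.65,0.65,0.65])

```text
time: 11.3
ee_pos: [0.7373, -0.1406, 0.2297]
orientation: [-179.9, 0.0, 85.5]
wrist_force: [-0.2, 0.8, 0.1]
finger_gap: 0.0572
```

```bash
python3 - <<'E'
from h import *
t=get_image("top");s=get_image("scene");cv2.imwrite("pics/t5.png",t);cv2.imwrite("pics/s5.png",s);print(get_state()["ee_pos"])
o=np.zeros((600,720,3),np.uint8);o[:300]=cv2.resize(t[210:277,322:483],(720,300),interpolation=2);o[300:]=cv2.resize(s[205:280,130:310],(720,300),interpolation=2)
cv2.imwrite("pics/c5.png",o)
E
```

```text
[ 0.73386059 -0.14034275  0.2306753 ]
```

View pics/c5.png

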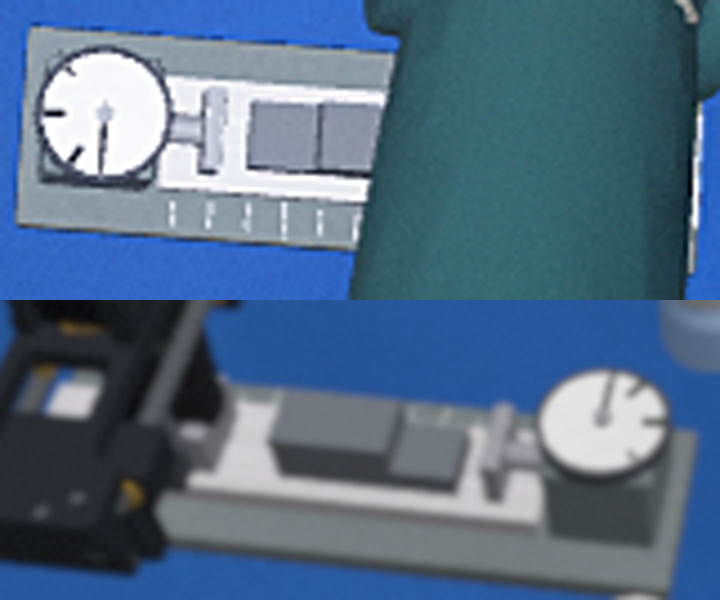

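```bash
python3 - <<'E'
from h import *
t=cv2.imread("pics/top0.png");s=cv2.imread("pics/scene0.png")
f=lambda i:np.clip(i.astype(float)*1.8+10,0,255).astype(np.uint8)
o=np.zeros((400,800,3),np.uint8);o[:,:400]=cv2.resize(f(t[222:272,430:480]),(400,400),interpolation=0);o[:,400:]=cv2.resize(f(s[205:255,145:195]),(400,400),interpolation=0)
cv2.imwrite("pics/c6.png",o)
E
```

```text
(no output)
```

View pics/c6.png

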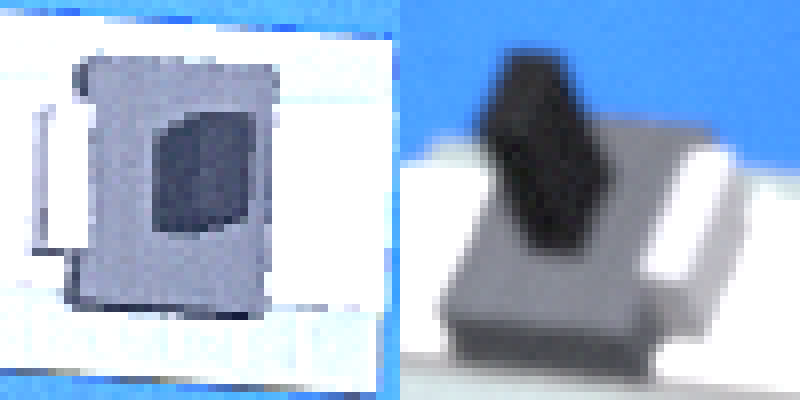

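```bash
python3 - <<'E'
from h import *
def P(n):
    c=camera_info(n);return np.diag([1,1,1])@np.array([[c["fx"],0,c["cx"]],[0,c["fy"],c["cy"]],[0,0,1]])@np.c_[c["R"],c["t"]]
G=np.array([.5741,-.1336,0])
X=cv2.triangulatePoints(P("top"),P("scene"),np.array([458.5,243.]),np.array([160.,216.9]));X=(X[:3]/X[3]).ravel()
print("fin top",X,"gauge",Z(4.55).apply(X-G))
print("face",Z(4.55).apply(ray("top",(436.2,244.2),.064)-G))
# carriage far-edge corners at several heights: right edge x~270, left edge ~85
for z in(.05,.06,.07):print(z,[Z(4.55).apply(ray("top",p,z)-G).round(3) for p in((441,230),(463.5,261))])
# fin top face at heights
for z in(.1,.11,.12,.13):print(z,Z(4.55).apply(ray("top",(458.5,243),z)-G).round(4),Z(4.55).apply(ray("scene",(160,216.9),z)-G).round(4))
# block
for p in((377.7,232.5),(376.9,246.8)):print("low end",Z(4.55).apply(ray("top",p,.046)-G).round(4))
E
```

```text
fin top [ 0.56398799 -0.24735952  0.10244924] gauge [-0.00105571 -0.11420318  0.10244924]
face [-0.00249813 -0.07212354  0.064     ]
0.05 [array([ 0.034, -0.085,  0.05 ]), array([-0.036, -0.142,  0.05 ])]
0.06 [array([ 0.033, -0.083,  0.06 ]), array([-0.037, -0.139,  0.06 ])]
0.07 [array([ 0.031, -0.081,  0.07 ]), array([-0.038, -0.137,  0.07 ])]
0.1 [-0.0004 -0.1156  0.1   ] [-0.0032 -0.1139  0.1   ]
0.11 [-0.0017 -0.1132  0.11  ] [ 0.0046 -0.1081  0.11  ]
0.12 [-0.003  -0.1107  0.12  ] [ 0.0125 -0.1023  0.12  ]
0.13 [-0.0043 -0.1083  0.13  ] [ 0.0203 -0.0965  0.13  ]
low end [0.0175 0.065  0.046 ]
low end [-0.0169  0.0648  0.046 ]
```

```bash
echo 'RF=Z(-4.55)*X180' >>h.py; python3 - <<'E'
from h import *
go(gW([-.001,-.1135,.16]),RF)
E
```

```text
travel cm [-11.94 -16.06   7.13] twist [-0.003  0.003  1.571] | now 11.4 [ 0.7339 -0.1403  0.2307] F [-0.8 -0.  -0.6] gap 0.0576
```

Call:
carry_out(travel=[[-11.9,-16,2],[-11.9,-16,2],[-11.9,-16,2],[-11.9,-16,2],[-11.9,-16,2],[-11.9,-16,2],[-11.9,-16,2],[-11.9,-16,2],[-11.9,-16,2],[-11.9,-16,2]], twist=[[0,0,1.571],[0,0,1.571],[0,0,1.571],[0,0,1.571],[0,0,1.571],[0,0,1.571],[0,0,1.571],[0,0,1.571],[0,0,1.571],[0,0,1.571]], grip=[0.55,0.55,0.55,0.55,0.55,0.55,0.55,0.55,0.55,0.55])

```text
time: 12.4
ee_pos: [0.5633, -0.246, 0.2131]
orientation: [180.0, 0.1, -0.9]
wrist_force: [0.4, -0.7, 0.2]
finger_gap: 0.0485
```

Call:
carry_out(travel=[[0,0,0],[0,0,0],[0,0,0]], twist=[[0,0,0.08],[0,0,0.08],[0,0,0.08]], grip=[0.55,0.55,0.55])

```text
time: 12.7
ee_pos: [0.564, -0.2461, 0.213]
orientation: [180.0, 0.0, -5.0]
wrist_force: [-0.9, 0.2, 0.4]
finger_gap: 0.0484
```

```bash
python3 - <<'E'
from h import *
go(gW([-.001,-.1135,.115]),RF)
go(gW([-.001,-.1135,.072]),RF)
E
```

```text
travel cm [0.02 0.05 9.8 ] twist [ 0.001  0.001 -0.008] | now 12.7 [ 0.564  -0.2461  0.213 ] F [-0.9  0.2  0.4] gap 0.0484
travel cm [ 0.03  0.05 14.1 ] twist [ 0.001  0.001 -0.008] | now 12.7 [ 0.564  -0.2461  0.213 ] F [-0.9  0.2  0.4] gap 0.0484
```

Call:
carry_out(travel=[[0,0,3],[0,0,6],[0,0,9],[0,0,10.5],[0,0,11.5],[0,0,12],[0,0,12],[0,0,12]], twist=[[0,0,-0.008],[0,0,-0.008],[0,0,-0.008],[0,0,-0.008],[0,0,-0.008],[0,0,-0.008],[0,0,-0.008],[0,0,-0.008]], grip=[0.55,0.55,0.55,0.55,0.55,0.55,0.55,0.55])

```text
time: 13.5
ee_pos: [0.5657, -0.2469, 0.0939]
orientation: [179.9, -0.1, -4.6]
wrist_force: [-1.2, 0.2, 0.3]
finger_gap: 0.0484
```

```bash
python3 - <<'E'
from h import *
go(gW([-.001,-.1135,.072]),RF)
s=get_image("scene")
cv2.imwrite("pics/c7.png",cv2.resize(s[165:285,130:310],(720,480),interpolation=2))
E
```

```text
travel cm [-0.17 -0.01  2.19] twist [ 0.001 -0.001 -0.001] | now 13.5 [ 0.5657 -0.2469  0.0939] F [-1.2  0.2  0.3] gap 0.0484
```

View pics/c7.png

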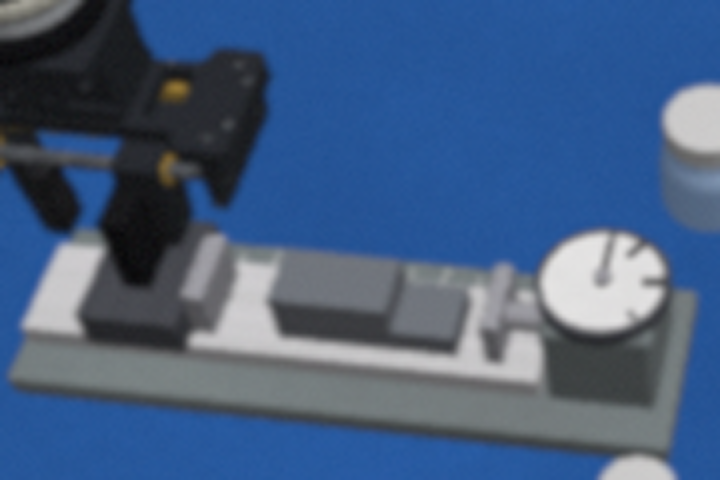

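Call:
carry_out(travel=[[-0.1,0,0.7],[-0.1,0,1.4],[-0.1,0,2.1],[-0.1,0,2.1],[-0.1,0,2.1],[-0.1,0,2.1],[-0.1,0,2.1],[-0.1,0,2.1],[-0.1,0,2.1],[-0.1,0,2.1]], twist=[[0,0,0],[0,0,0],[0,0,0],[0,0,0],[0,0,0],[0,0,0],[0,0,0],[0,0,0],[0,0,0],[0,0,0]], grip=[0.55,0.55,0.55,0.55,0.4,0.3,0.1,0.1,0.1,0.1], newtons=20)

```text
time: 14.55
ee_pos: [0.564, -0.2458, 0.0718]
orientation: [-180.0, 0.0, -4.6]
wrist_force: [-0.4, 3.6, 1.3]
finger_gap: 0.0158
```

Call:
carry_out(travel=[[0,0,0],[0,0,0],[0,0,0],[0,0,0]], twist=[[0,0,0],[0,0,0],[0,0,0],[0,0,0]], grip=[0.1,0.1,0.1,0.1])

```text
time: 14.95
ee_pos: [0.564, -0.246, 0.0718]
orientation: [-180.0, 0.0, -4.6]
wrist_force: [1.4, 5.1, 3.9]
finger_gap: 0.0158
```

Call:
carry_out(travel=[[0,-0.3,0],[0,-0.7,0],[0,-1.1,0],[0,-1.5,0],[0,-1.9,0],[0,-2.3,0],[0,-2.7,0],[0,-3.0,0],[0,-3.3,0],[0,-3.4,0]], twist=[[0,0,0],[0,0,0],[0,0,0],[0,0,0],[0,0,0],[0,0,0],[0,0,0],[0,0,0],[0,0,0],[0,0,0]], grip=[0.1,0.1,0.1,0.1,0.1,0.1,0.1,0.1,0.1,0.1])

```text
time: 15.95
ee_pos: [0.5666, -0.2142, 0.0718]
orientation: [179.8, 0.0, -4.6]
wrist_force: [-1.2, -4.7, 0.7]
finger_gap: 0.0158
```

Call:
carry_out(travel=[[0,-0.2,0],[0,-0.4,0],[0,-0.6,0],[0,-0.8,0],[0,-1.0,0],[0,-1.2,0],[0,-1.3,0],[0,-1.4,0],[0,-1.4,0],[0,-1.4,0]], twist=[[0,0,0],[0,0,0],[0,0,0],[0,0,0],[0,0,0],[0,0,0],[0,0,0],[0,0,0],[0,0,0],[0,0,0]], grip=[0.1,0.1,0.1,0.1,0.1,0.1,0.1,0.1,0.1,0.1])

```text
time: 16.95
ee_pos: [0.5677, -0.2002, 0.0718]
orientation: [179.8, 0.0, -4.6]
wrist_force: [-0.0, -5.7, 1.3]
finger_gap: 0.0159
```

```bash
python3 - <<'E'
from h import *
st=get_state();print(Z(4.55).apply(st["ee_pos"]-np.array([.5741,-.1336,0])),st["wrist_force"],st["finger_gap"])
t=get_image("top");s=get_image("scene");cv2.imwrite("pics/t8.png",t);cv2.imwrite("pics/s8.png",s)
o=np.zeros((600,720,3),np.uint8);o[:300]=cv2.resize(t[210:277,322:483],(720,300),interpolation=2);o[300:]=cv2.resize(s[205:280,130:310],(720,300),interpolation=2)
cv2.imwrite("pics/c8.png",o)
E
```

```text
[-0.00109484 -0.06691878  0.0718091 ] [-3.16056812e-03 -5.66162697e+00  1.30333454e+00] 0.015911929015452533
```

View pics/c8.png

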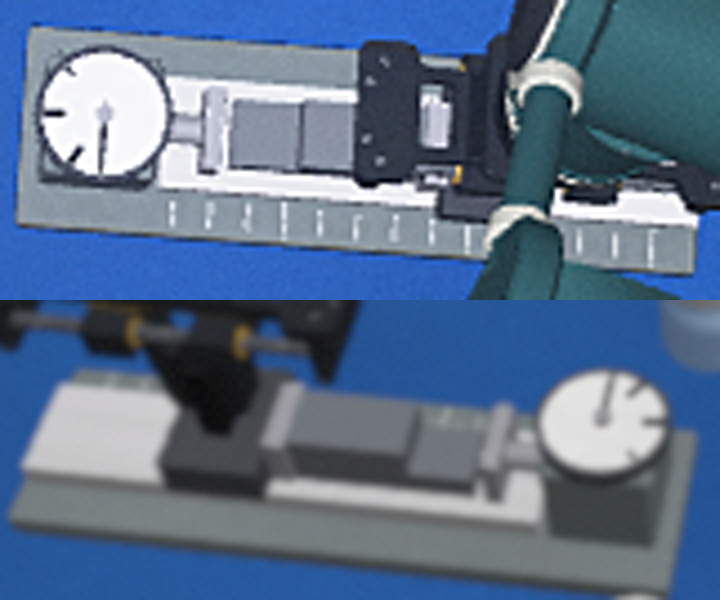

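```bash
cat >> h.py <<'E'
def needle(t):
    u=cv2.cvtColor(cv2.resize(t[217:253,327:363],None,fx=4,fy=4,interpolation=2),cv2.COLOR_BGR2GRAY).astype(float)
    # dial centre from the calibrated gauge pose, refined to bright disc centroid
    b=cv2.morphologyEx((u>150).astype(np.uint8),cv2.MORPH_CLOSE,np.ones((15,15),np.uint8));c0=np.array(proj("top",gW([0,.145,.091])))
    cx,cy=(c0-[327,217]+.5)*4-.5
    yy,xx=np.mgrid[:u.shape[0],:u.shape[1]];dx,dy=xx-cx,yy-cy;r=np.hypot(dx,dy)/4
    w=np.clip(170-u,0,None)*((r>4)&(r<8.5));a=np.arctan2((w*dy).sum(),(w*dx).sum())
    return c0.round(1), a-np.arctan2(1,np.tan(np.radians(-4.55)) )
E
python3 - <<'E'
from h import *
for f in("top0","t5","t8"):print(needle(cv2.imread(f"pics/{f}.png")))
E
```

```text
(array([345.1, 235. ]), np.float64(0.013194925676769165))
(array([345.1, 235. ]), np.float64(0.012322466296362133))
(array([345.1, 235. ]), np.float64(0.013043149468469517))
```

Call:
carry_out(travel=[[0,-0.1,0],[0,-0.2,0],[0,-0.3,0],[0,-0.4,0],[0,-0.5,0],[0,-0.5,0],[0,-0.5,0]], twist=[[0,0,0],[0,0,0],[0,0,0],[0,0,0],[0,0,0],[0,0,0],[0,0,0]], grip=[0.1,0.1,0.1,0.1,0.1,0.1,0.1])

```text
time: 17.75
ee_pos: [0.5681, -0.1953, 0.0718]
orientation: [179.8, 0.0, -4.6]
wrist_force: [-0.7, -5.3, 1.8]
finger_gap: 0.0158
```

```bash
python3 - <<'E'
from h import *
t=get_image("top");cv2.imwrite("pics/t9.png",t);print(needle(t),get_state()["wrist_force"])
E
```

```text
(array([345.1, 235. ]), np.float64(0.012864747418678713)) [-1.08929519 -5.32701474  1.0648748 ]
```

Call:
carry_out(travel=[[0,-0.1,0],[0,-0.2,0],[0,-0.3,0],[0,-0.4,0],[0,-0.4,0],[0,-0.4,0]], twist=[[0,0,0],[0,0,0],[0,0,0],[0,0,0],[0,0,0],[0,0,0]], grip=[0.1,0.1,0.1,0.1,0.1,0.1])

```text
time: 18.4
ee_pos: [0.5684, -0.1915, 0.0718]
orientation: [179.8, 0.0, -4.6]
wrist_force: [-0.7, -6.1, 1.0]
finger_gap: 0.0158
```

```bash
python3 - <<'E'
from h import *
t=get_image("top");cv2.imwrite("pics/t10.png",t);print(needle(t),get_state()["wrist_force"])
E
```

```text
(array([345.1, 235. ]), np.float64(0.45463200172322527)) [-0.5756363  -5.7003337   1.48446016]
```

Needle is at about 0.45 rad, so about 3 mm more gives roughly 1.05.

Call:
carry_out(travel=[[0,-0.1,0],[0,-0.2,0],[0,-0.3,0],[0,-0.3,0],[0,-0.3,0],[0,-0.3,0]], twist=[[0,0,0],[0,0,0],[0,0,0],[0,0,0],[0,0,0],[0,0,0]], grip=[0.1,0.1,0.1,0.1,0.1,0.1])

```text
time: 19.05
ee_pos: [0.5686, -0.1888, 0.0718]
orientation: [179.8, 0.0, -4.6]
wrist_force: [-1.5, -6.8, 1.4]
finger_gap: 0.0155
```

```bash
python3 - <<'E'
from h import *
t=get_image("top");cv2.imwrite("pics/t11.png",t);print(needle(t),get_state()["wrist_force"])
E
```

```text
(array([345.1, 235. ]), np.float64(0.9834459444233428)) [-2.17308931 -7.36146056  1.97213784]
```

Call:
carry_out(travel=[[0,0,0],[0,0,0],[0,0,0],[0,0,0],[0,0,0]], twist=[[0,0,0],[0,0,0],[0,0,0],[0,0,0],[0,0,0]], grip=[0.25,0.35,0.4,0.4,0.4])

```text
time: 19.6
ee_pos: [0.5685, -0.1863, 0.0714]
orientation: [180.0, 0.1, -4.6]
wrist_force: [-0.0, -0.3, 0.8]
finger_gap: 0.0351
```

```bash
python3 - <<'E'
from h import *
t=get_image("top");print(needle(t),get_state()["wrist_force"],get_state()["finger_gap"])
E
```

```text
(array([345.1, 235. ]), np.float64(0.9829941514800398)) [-0.78238649 -0.31916513  0.40276093] 0.03504948452048629
```

Needle holds at 0.98. I'll retreat straight up, then clear to the side (robot's −y).

Call:
carry_out(travel=[[0,0,-1],[0,0,-3],[0,0,-6],[0,0,-10],[0,0,-14],[0,4,-16],[0,8,-16],[0,12,-16],[0,16,-16],[0,20,-16]], twist=[[0,0,0],[0,0,0],[0,0,0],[0,0,0],[0,0,0],[0,0,0],[0,0,0],[0,0,0],[0,0,0],[0,0,0]], grip=[0.4,0.4,0.4,0.4,0.4,0.4,0.4,0.4,0.4,0.4])

```text
time: 20.65
ee_pos: [0.5525, -0.3873, 0.2328]
orientation: [179.9, 0.0, -4.6]
wrist_force: [0.2, 1.0, 1.1]
finger_gap: 0.0349
```

Call:
carry_out(travel=[[0,0,0],[0,0,0],[0,0,0],[0,0,0]], twist=[[0,0,0],[0,0,0],[0,0,0],[0,0,0]], grip=[0.4,0.4,0.4,0.4])

```text
time: 21.05
ee_pos: [0.5529, -0.3844, 0.2318]
orientation: [180.0, 0.1, -4.5]
wrist_force: [0.1, -0.1, 0.2]
finger_gap: 0.0353
```

```bash
python3 - <<'E'
from h import *
t=get_image("top");s=get_image("scene");print(needle(t),get_state()["time"])
o=np.zeros((600,720,3),np.uint8);o[:300]=cv2.resize(t[140:290,165:485],(720,300),interpolation=2);o[300:]=cv2.resize(s[205:280,130:310],(720,300),interpolation=2)
cv2.imwrite("pics/c12.png",o)
E
```

```text
(array([345.1, 235. ]), np.float64(0.9836043462841388)) 21.15
```

View pics/c12.png

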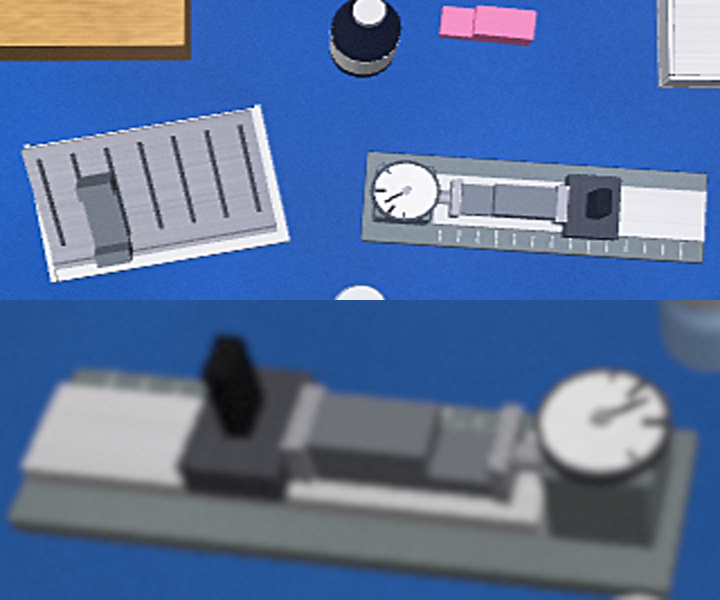

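The block is clamped between both jaws, from crop (450,198) to (560,205) in the top view. The needle sits between the two bold marks, the fork is still in its lane and the bottle is standing.

```bash
python3 -c "
from station import *
print(job_done())"
```

```text
the job is handed in; nothing more can be done
None
```

I took the stepped block off the −y lane of the rack and laid it lengthwise on the caliper bed, low end towards the anvil. After letting go of it, I gripped the fin and slid the moving jaw shut in small steps, then backed the arm away and handed the job in at about 21 s.

- **Needle:** it read about 0.98 rad before release, after release and after the arm retreated, so it stands between the marks at 0.55 and 1.5. It was never seen above that value.
- **Block:** the last picture shows it flat and straight between both jaws. I judged that by eye and took no fresh measurement of the jaw gap or the block's angle at the end.
- **Other objects:** the fork was still in its lane and the bottle and jar were in place, again judged from the pictures.
- **Forces:** wrist force readings stayed below about 8 N on each axis. None of the checks failed or disagreed. One difference from the text is that the jaw started about 17 mm closed rather than fully open.

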